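Set out two cassette covers for the clean and the unclean side

TASK

On the low ledge lie two thin flat cassette covers: with the fingertips, push the blue one along its lane until about a third of its length sticks out over the green (clean) mat's end of the ledge, and the yellow one until about a third sticks out over the red (unclean) mat's end, so that the next person can take each by its edge. Only push them: do not pick them up or let them fall; both must stay flat on the ledge in their lanes. Leave the jar, the tape roll and the cup where they stand.

Things in the scene. Friction and masses are not known exactly. Their poses are not given: they have to be found in the camera images.
- ledge: Fixed raised aluminium ledge (a low stand), 202 mm (its x) by 280 mm (its y), both ends (at its y = +140 and -140 mm) open. Origin: centre of its underside, on the bench. Its lane floor is 60 mm above the bench. Three dark rims, 6 mm wide and 6 mm high above the floor, run along y at its x = -98, 0 and +98 mm; they part two lanes, each 92 mm wide, with centre lines at x = -49 and +49 mm. Nothing closes the ends of the lanes. Its yaw varies by up to about 0.25 rad.
- blue_cover: Loose blue flat metal plate, 80 mm (its x) by 140 mm (its y, lying along the lane) by 7 mm thick, 0.14 to 0.28 kg, no handle. Origin: centre of its underside. It lies in one of the two lanes (either), wholly on the ledge at first, its centre within 35 mm of the lane's middle. It slides with dry friction and stops where the push stops; it would tip off if half its length (70 mm) overhung.
- yellow_cover: Loose yellow flat metal plate, same size, mass and origin as the blue one; it lies in the other lane.
- green_mat: Fixed flat green mat on the bench, 180 mm (x) by 100 mm (y) by 3 mm, centred 205 mm from the ledge's centre along the ledge's y axis, at one end of the ledge (either); marks the clean side. Origin: centre of its underside.
- red_mat: Fixed flat red mat, same size, at the other end of the ledge; marks the unclean side. Origin: centre of its underside.
- jar: Amber jar with white cap, 56 mm across, 75 mm high, standing loose on the bench beyond the ledge. Origin: centre of its underside. Leave alone.
- tape_roll: Off-white roll of tape, 84 mm across, 25 mm high with a 50 mm hole, lying loose on the bench beyond the ledge. Origin: centre of its underside. Leave alone.
- steel_cup: Open steel cup, 68 mm across, 70 mm high, standing loose on the bench beyond the ledge. Origin: centre of its underside. Leave alone.
There are look-alikes about, which are no part of the job. What is meant by the blue_cover is not orange, and is the larger of those in its own colour. Of the things that look like the red_mat, the middle-sized one is meant.

How it is judged:
By the outcome, as a careful person would: the job done as asked, in the order asked, and still so for the second after the job is handed in, with the robot touching nothing.
It also fails if it takes over 51 s, if anything falls off the work surface, if the arm or the gripper's body presses on something with over 40 N, if the wrist force passes 120 N, or if a joint passes its speed limit or range.

ROBOT

A 6-joint arm with a two-finger parallel gripper is mounted at the origin on the work surface. World frame = base frame: x ahead of the robot, y to its left, z up, the work surface at z = 0. Lengths are in m, angles in degrees, forces in N, time in s.
With the tool pointing down it reaches from about 0.4 to 0.825 m from the base axis. Payload 7 kg.
Tool frame: the origin (TCP) lies where the fingers leave the gripper's body, on its centre line; the fingertips stand 73 mm ahead of it and the grasp point (between the pads) lies 54 mm ahead of it (tcp_to_tips is the distance from the TCP to the fingertips, in m); z points along the fingers, y is the line along which they close (so a half turn about z gives the same grasp; the last joint's range is limited). The gripper opens to 85 mm and grips with 20 to 120 N. Pads are 22 mm wide; open, the fingers measure 114 mm over their backs; the gripper's body (76 mm by 85 mm) begins 54 mm behind the grasp point. The pads swing forward as they close: fully open they stand 13 mm farther back than shut.
Start: joints at [89.616, 20.546, 0.682, 0, -70.136, -16.507], TCP at [0.196, 0.646, 0.304] pointing down, gripper open.
Joint ranges: [-176.03, 176.03], [-82.01, 121.73], [-58.28, 71.71], [-173.87, 95.51], [-174.79, -0.11], [-173.66, 173.66]. Speed limits (degrees/s): [136.94, 136.94, 172.46, 180, 180, 180].

INTERFACE

Orientations are given as a 3x3 rotation matrix whose columns are the frame's x, y, z axes.
In Python, from rig import get_state, get_image, calibration, close_job, search_frame, spot_point, tcp_to_tips gives the robot as it stands.
- The arm moves only by the tool drive_tool, never from a script. Its argument "plan" is one flat list of numbers, 7 for each row, row after row: the shift along the tool's x, y, z in cm, then the turn, a rotation vector about the tool's x, y, z in rad, then the opening, from 0 (shut) to 1 (fully open). In form: [x, y, z, ax, ay, az, jaw, x, y, z, ax, ay, az, jaw, ...]. A call has 1 to 10 rows; each row is the pose to reach, as a shift and turn from the pose commanded when the call began, along the tool's axes at that moment; what a row does not reach only later rows make up. A row lasts 1/10 s, in which the tool goes at most 50 mm and 8.59 degrees, less where a joint would pass 70% of its speed; a pose out of reach is approached as far as the arm can. A call with a gripper value outside its range is refused whole. The fingers move at their own pace and stop on an object; "squeeze" is the grip in N (left out, the last holds). Time passes only in rows, so rows that repeat a pose let the fingers close. It gives the time, the measured TCP pose, the force, the opening and the grip force at its end, in the units of the state.
- get_state(): the state, without advancing time (a new reading comes with each control period).
- get_image(name): name is "side" or "top" or "wrist"; returns the picture (480x640x3 uint8, red, green, blue); there is no depth.
- calibration(name): a dict with "fx", "fy", "cx", "cy" (pixels), "camera_from_world" (4x4, takes a point from world to camera coordinates); the wrist camera has in their place "hand_eye" (4x4, takes a point from camera to tool coordinates, whose origin is the TCP and whose axes are the flange's). Camera axes: x right, y up, looking along -z (the intrinsics and any distortion apply to the point x, -y, -z); pixel columns grow to the right and rows downward; lengths in m; the calibration is good to about 2 mm. A picture is of the moment at which its call begins: read the wrist's pose just before it. calibration takes no time and is no camera call.
- close_job(): hands the job in; it is judged then, once.
Trained networks look in the newest picture that a camera, given by its name, has taken for a name from the list of things; names that differ only in an ending like _2 or _b are one class to them, and where a whole thing is asked for, a point or a joint stands for the part that bears it (a point fixed in the world has none). Each returns a list of dicts, best first, with "conf" (0 to 1); they miss things now and then, are a little off and sometimes report something else, mostly with a low value. They report only what shows in the picture. A call takes as long as a camera call. They do not tell look-alikes from the thing itself.
- search_frame(camera, label): "centre" ([column, row] in pixels, amid what is visible of it).
- spot_point(camera, label): "centre" ([column, row] in pixels: a listed point, or the origin of a listed thing).
The state is a dict: "time": time; "joint_pos": joint angles; "dq": joint speeds; "joint_efforts": joint torques, N m; "ee_pos": TCP position; "ee_rot": TCP orientation; "ft_force": force on the tool from outside, world axes, zero at the start; "ft_torque": the same for the moment, N m; "grip_width": finger opening in m; "grasp_force": force on a finger pad.
Only numpy, scipy, OpenCV 4.12 (cv2) and the standard library are available. Lean on these libraries where they do the work, as an engineer would, in place of code of your own. Each camera call takes 0.05 s, during which the arm holds its last target. There are 200 camera calls.

## Working session

There is one attempt and no reset: what is moved stays moved. The work goes in short steps, Python scripts to look and compute and a tool call to move; the robot and the scene stay as the last step left them, time stands still between calls to the robot, and variables do not carry over. Pictures are saved under pics/ and viewed, at most 10 in all, crops included, and the job is handed in when it is done.

Besides the shell and the picture viewer there is one more tool, called as name(argument=value, ...) on one line, values as JSON. drive_tool: Moves the arm, as the interface text tells. Its arguments: {"type":"object","properties":{"plan":{"type":"array"},"squeeze":{"type":"number"}},"required":["plan"]}

```bash
ls; mkdir -p pics; python3 - <<'E'
from rig import *
import cv2, numpy as np
for n in ("side","top"):
    im=get_image(n); cv2.imwrite(f"pics/{n}0.png",im[:,:,::-1])
    c=calibration(n); print(n,{k:(np.round(v,4).tolist()) if not isinstance(v,str) else v for k,v in c.items()})
    for l in ("ledge","blue_cover","yellow_cover","green_mat","red_mat","jar","tape_roll","steel_cup"):
        print(l,[(np.round(d["centre"]).tolist(),round(d["conf"],2)) for d in spot_point(n,l)])
print(calibration("wrist"),get_state(),tcp_to_tips)
E
```

```text
pics
side {'fx': 553.8507, 'fy': 553.8507, 'cx': 312.2305, 'cy': 240.9193, 'camera_from_world': [[0.7795, -0.6262, -0.0176, -0.4761], [0.4667, 0.5619, 0.683, -0.2764], [-0.4178, -0.5406, 0.7302, -1.2411], [0.0, 0.0, 0.0, 1.0]]}
ledge [([313.0, 258.0], 0.72), ([365.0, 229.0], 0.25)]
blue_cover [([306.0, 255.0], 0.95), ([233.0, 284.0], 0.64), ([276.0, 330.0], 0.57)]
yellow_cover [([334.0, 235.0], 0.67), ([313.0, 260.0], 0.27)]
green_mat [([268.0, 215.0], 0.94), ([335.0, 235.0], 0.63)]
red_mat [([419.0, 349.0], 0.92), ([370.0, 308.0], 0.57), ([324.0, 419.0], 0.56)]
jar [([341.0, 200.0], 0.9)]
tape_roll [([400.0, 249.0], 0.88)]
steel_cup [([364.0, 228.0], 0.58)]
top {'fx': 622.162, 'fy': 622.162, 'cx': 318.3903, 'cy': 239.0327, 'camera_from_world': [[-0.0031, -1.0, 0.0017, -0.0843], [0.9794, -0.0027, 0.2018, -0.5761], [-0.2018, 0.0023, 0.9794, -1.3261], [0.0, 0.0, 0.0, 1.0]]}
ledge [([308.0, 242.0], 0.83)]
blue_cover [([278.0, 342.0], 0.95), ([316.0, 257.0], 0.73), ([357.0, 339.0], 0.69)]
yellow_cover [([313.0, 218.0], 0.66), ([311.0, 243.0], 0.53)]
green_mat [([222.0, 248.0], 0.75)]
red
[... 743 characters left out ...]
-7.01358724e+01, -1.65076960e+01]), 'dq': array([-0.02884396, -0.0320488 ,  0.04618585,  0.00429393, -0.01351532,
        0.09333006]), 'joint_efforts': array([-1.77175021e-03, -5.82960999e+01,  2.93665802e+01,  6.94197223e+00,
       -4.60629835e-04, -4.34994462e-06]), 'ee_pos': array([0.19611212, 0.64585257, 0.30391343]), 'ee_rot': array([[ 9.56866682e-01, -2.90527372e-01,  6.85877641e-06],
       [-2.90527372e-01, -9.56866682e-01,  5.53141519e-06],
       [ 4.95590711e-06, -7.28548918e-06, -1.00000000e+00]]), 'ft_force': array([ 0.65527248, -0.09890239,  0.66451491]), 'ft_torque': array([-0.01204999,  0.02616918, -0.01047041]), 'grasp_force': 0.0, 'grip_width': 0.08535929574984213} 0.0726
```

View pics/top0.png

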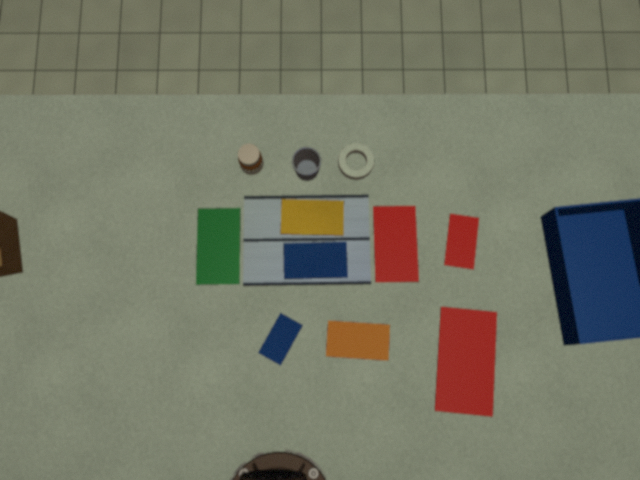

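View pics/side0.png

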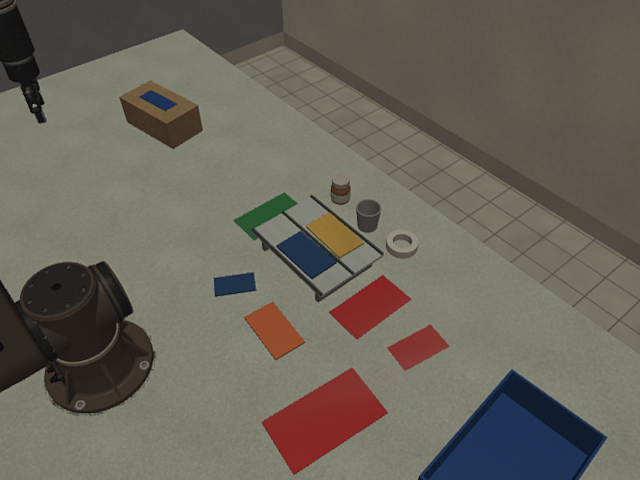

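Top view: the blue candidates are the one on the ledge at (316,260), a small one on the bench at (281,339), and an orange plate at (358,341). I take the one on the ledge because it is the largest blue. The red candidates are at (396,244), small (462,241) and large (466,361), so the middle-sized one at the ledge's right end is meant. Green is at the left end, which is +y. Blue is in the near lane and goes +y; yellow is in the far lane and goes -y.

```bash
cat > h.py <<'E'
from rig import *
import cv2, numpy as np
def back(cam,px,z):
    c=calibration(cam); T=np.linalg.inv(c["camera_from_world"])
    px=np.atleast_2d(px).astype(float)
    d=np.c_[(px[:,0]-c["cx"])/c["fx"],-(px[:,1]-c["cy"])/c["fy"],-np.ones(len(px))]@T[:3,:3].T
    o=T[:3,3]; return o+d*((z-o[2])/d[:,2])[:,None]
HSV={"blue":((100,120,30),(130,255,255)),"yellow":((18,120,60),(32,255,255)),"green":((50,80,30),(80,255,255)),"red":((0,150,80),(6,255,255))}
def blob(im,col,roi,z,cam="top"):
    h=cv2.cvtColor(im,cv2.COLOR_RGB2HSV); m=cv2.inRange(h,*[np.array(v) for v in HSV[col]])
    k=np.zeros_like(m); x0,y0,x1,y1=roi; k[y0:y1,x0:x1]=m[y0:y1,x0:x1]
    c=max(cv2.findContours(k,0,cv2.CHAIN_APPROX_NONE)[0],key=cv2.contourArea)
    w=back(cam,c[:,0,:],z)[:,:2]
    (cx,cy),s,a=cv2.minAreaRect((w*1000).astype(np.float32))
    b=cv2.boxPoints(((cx,cy),s,a)); e=max(b[1]-b[0],b[2]-b[1],key=np.linalg.norm); ang=np.degrees(np.arctan2(e[1],e[0]))%180
    return np.round([cx,cy],1),np.round(s,1),round(ang,2)
E
python3 - <<'E'
from h import *
im=get_image("top")
for c,r,z in (("blue",(250,225,370,290),.067),("yellow",(250,190,370,240),.067),("green",(190,200,243,290),.003),("red",(372,200,425,290),.003)): print(c,*blob(im,c,r,z))
g=cv2.cvtColor(im,cv2.COLOR_RGB2GRAY)
# rims: dark rows per column
for (r0,r1) in ((190,203),(232,246),(277,291)):
    row=[]
    for x in range(238,378):
        s=g[r0:r1,x].astype(float); w=np.clip(np.median(s)-25-s,0,None)
        if w.sum()>20: row.append((x,r0+(w*np.arange(r1-r0)).sum()/w.sum()))
    row=np.array(row); p=np.polyfit(row[5:-5,0],row[5:-5,1],1)
    e=back("top",[(x,np.polyval(p,x)) for x in (row[0,0]-.5,row[-1,0]+.5)],.066)
    print("rim",row[0],row[-1],np.round(e*1000,1).tolist(),np.degrees(np.arctan2(*(e[0]-e[1])[:2])))
cv2.imwrite("pics/crop.png",cv2.resize(im[185:300,185:430,::-1],None,fx=3,fy=3,interpolation=cv2.INTER_CUBIC))
E
```

```text
blue [527.7 -78.3] [ 75.4 135.6] 91.32
yellow [625.9 -71.3] [136.7  80.3] 87.95
green [573.2 146.9] [177.9  98.7] 1.3
red [ 577.2 -264.1] [177.1  96.8] 0.86
rim [244.         197.02631579] [367.        195.3442623] [[670.8, 81.9, 66.0], [673.8, -196.6, 66.0]] -0.6182364117773708
rim [244.         239.84251969] [368.         238.14965986] [[570.5, 79.7, 66.0], [566.4, -196.8, 66.0]] 0.8494968586681527
rim [243.         283.97260274] [377.         278.71428571] [[476.8, 79.9, 66.0], [479.9, -214.7, 66.0]] -0.59379021373094
```

View pics/crop.png

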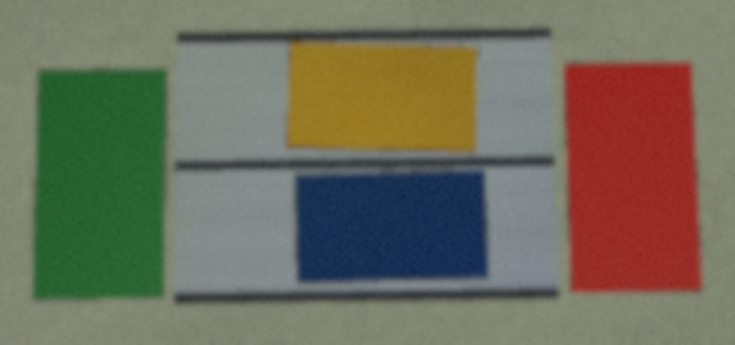

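The crop confirms it. The large blue plate is in the near lane (centre about (527.7,-78) mm) and yellow is in the far lane (626,-71). The ledge centre is about (575,-58.6), yaw about 0.75°, with ends at y = +81 and -199. Mat spacing is 411 mm against 410 given. Moving to blue's -y end with the fingers shut.

drive_tool(plan=[31.5,26.6,0,0,0,1.263,0,31.5,26.6,0,0,0,1.263,0,31.5,26.6,0,0,0,1.263,0,31.5,26.6,0,0,0,1.263,0,31.5,26.6,0,0,0,1.263,0,31.5,26.6,0,0,0,1.263,0,31.5,26.6,0,0,0,1.263,0,31.5,26.6,0,0,0,1.263,0,31.5,26.6,0,0,0,1.263,0,31.5,26.6,0,0,0,1.263,0], squeeze=30)

```text
time: 1.95
ee_pos: [0.4212, 0.298, 0.3042]
ee_rot: [[0.009, -1.0, 0.0], [-1.0, -0.009, 0.0], [-0.0, -0.0, -1.0]]
ft_force: [0.3, -0.1, -0.1]
grip_width: 0.0002
grasp_force: 0.0
```

drive_tool(plan=[47.5,-10.3,10.4,0,0,0,0,47.5,-10.3,10.4,0,0,0,0,47.5,-10.3,10.4,0,0,0,0,47.5,-10.3,10.4,0,0,0,0,47.5,-10.3,10.4,0,0,0,0,47.5,-10.3,10.4,0,0,0,0,47.5,-10.3,10.4,0,0,0,0,47.5,-10.3,10.4,0,0,0,0,47.5,-10.3,10.4,0,0,0,0,47.5,-10.3,10.4,0,0,0,0])

```text
time: 2.95
ee_pos: [0.5303, -0.175, 0.1995]
ee_rot: [[0.016, -1.0, 0.001], [-1.0, -0.016, -0.0], [0.0, -0.001, -1.0]]
ft_force: [0.5, 1.7, 0.1]
grip_width: -0.0003
grasp_force: 0.0
```

drive_tool(plan=[0,0.2,3,0,0,0,0,0,0.2,5,0,0,0,0,0,0.2,5.8,0,0,0,0,0,0.2,6.1,0,0,0,0,0,0.2,6.2,0,0,0,0,0,0.2,6.3,0,0,0,0,0,0.2,6.3,0,0,0,0])

```text
time: 3.65
ee_pos: [0.528, -0.1734, 0.1378]
ee_rot: [[0.014, -1.0, 0.002], [-1.0, -0.014, -0.0], [0.0, -0.002, -1.0]]
ft_force: [0.5, -0.8, -0.5]
grip_width: -0.0005
grasp_force: 0.0
```

```bash
python3 - <<'E'
from h import *
s=get_state(); print(s["ee_pos"],s["ft_force"],s["dq"].round(2))
a=get_image("side")[210:320,240:400,::-1]; w=get_image("wrist")[:,:,::-1]
a=cv2.resize(a,(640,440),interpolation=cv2.INTER_CUBIC); w=cv2.resize(w,(800-640,120))
cv2.imwrite("pics/s1.png",a)
E
```

```text
[ 0.52798999 -0.17342864  0.1378006 ] [ 0.46622332 -0.84815471 -0.49664631] [-0.27 -0.11 -0.12 -0.06 -0.08 -0.04]
```

View pics/s1.png

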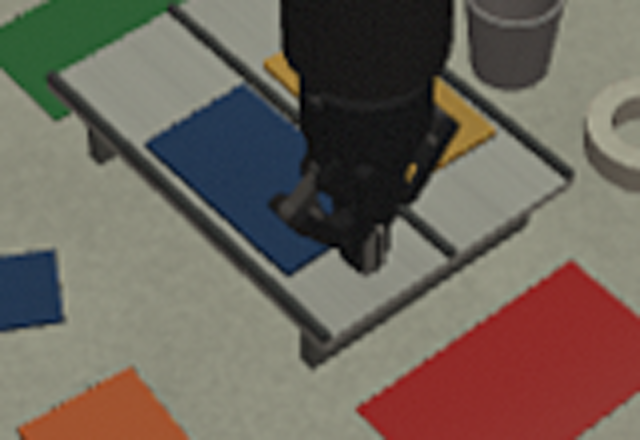

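The fingertips stand shut on the lane just behind blue's -y end (crop pixel (372,270)), clear of the rims. I'll go down a little more, then push +y (tool -x).

drive_tool(plan=[0,0,0.15,0,0,0,0,0,0,0.25,0,0,0,0,-0.5,0,0.25,0,0,0,0,-1,0,0.25,0,0,0,0,-1.5,0,0.25,0,0,0,0,-2.2,0,0.25,0,0,0,0,-3,0,0.25,0,0,0,0,-3.8,0,0.25,0,0,0,0,-4.4,0,0.25,0,0,0,0,-4.6,0,0.25,0,0,0,0])

```text
time: 4.75
ee_pos: [0.5268, -0.127, 0.1344]
ee_rot: [[0.014, -1.0, 0.0], [-1.0, -0.014, 0.0], [-0.0, -0.0, -1.0]]
ft_force: [0.0, -1.0, -0.8]
grip_width: -0.0
grasp_force: 0.4
```

```bash
python3 - <<'E'
from h import *
s=get_state(); print(s["ee_pos"],s["ft_force"])
im=get_image("top"); print(blob(im,"blue",(200,225,370,290),.067)); print(blob(im,"yellow",(250,190,370,240),.067))
cv2.imwrite("pics/t1.png",cv2.resize(im[185:300,185:430,::-1],None,fx=3,fy=3))
E
```

```text
[ 0.52684262 -0.12704366  0.13444891] [ 0.01120006 -1.01656437 -0.78627959]
(array([516.4, -46.4]), array([ 51.8, 138.1]), np.float32(90.99))
(array([663.7,  -8. ]), array([4.7, 2.2]), np.float32(0.48))
```

View pics/t1.png

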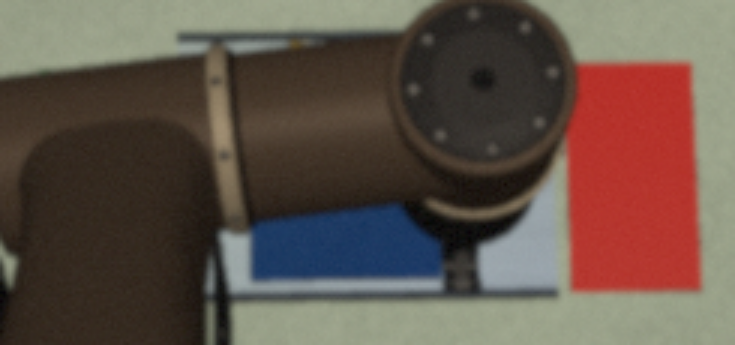

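Blue has moved 32 mm, straight and flat, with its trailing end at the fingertips (-116 mm). About 104 mm remains.

drive_tool(plan=[-0.5,0,0,0,0,0,0,-1.3,0,0,0,0,0,0,-2.3,0,0,0,0,0,0,-3.3,0,0,0,0,0,0,-4.3,0,0,0,0,0,0,-5.3,0,0,0,0,0,0,-6.3,0,0,0,0,0,0,-7,0,0,0,0,0,0,-7.5,0,0,0,0,0,0,-7.7,0,0,0,0,0,0])

```text
time: 5.8
ee_pos: [0.5258, -0.0503, 0.1344]
ee_rot: [[0.014, -1.0, -0.0], [-1.0, -0.014, -0.0], [0.0, 0.0, -1.0]]
ft_force: [0.3, -1.4, -0.3]
grip_width: 0.0
grasp_force: 0.7
```

drive_tool(plan=[-0.2,0,0,0,0,0,0,-0.6,0,0,0,0,0,0,-1,0,0,0,0,0,0,-1.4,0,0,0,0,0,0,-1.8,0,0,0,0,0,0,-2.1,0,0,0,0,0,0,-2.3,0,0,0,0,0,0,-2.4,0,0,0,0,0,0,-2.4,0,0,0,0,0,0])

```text
time: 6.7
ee_pos: [0.5255, -0.0266, 0.1344]
ee_rot: [[0.013, -1.0, 0.0], [-1.0, -0.013, 0.0], [-0.0, -0.0, -1.0]]
ft_force: [0.3, -0.7, 0.2]
grip_width: -0.0001
grasp_force: 0.0
```

```bash
python3 - <<'E'
from h import *
s=get_state(); print(s["ee_pos"],s["ft_force"])
for n in("top","side"):
  im=get_image(n); cv2.imwrite(f"pics/{n}2.png",cv2.resize(im[185:300,185:430,::-1],None,fx=3,fy=3))
E
```

```text
[ 0.52551451 -0.02663411  0.13435366] [ 0.31192354 -0.74388421  0.17888602]
```

View pics/side2.png

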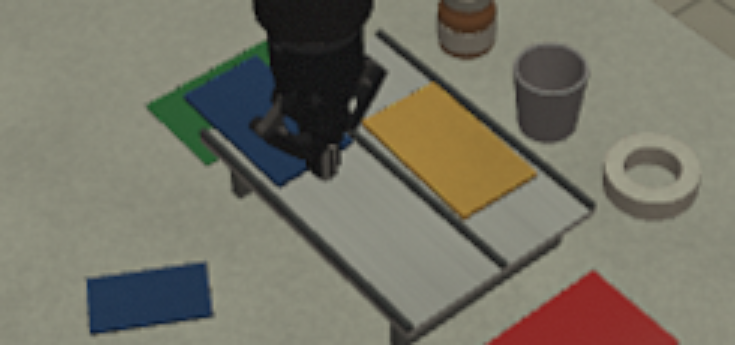

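Blue overhangs the green end by about 43 mm and lies flat. I'll push the last 4 mm, back off and rise.

drive_tool(plan=[-0.2,0,0,0,0,0,0,-0.35,0,0,0,0,0,0,-0.4,0,0,0,0,0,0,-0.4,0,0,0,0,0,0,0.6,0,0,0,0,0,0,1,0,0,0,0,0,0,1,0,-4,0,0,0,0,1,0,-8,0,0,0,0,1,0,-8.5,0,0,0,0,1,0,-8.5,0,0,0,0])

```text
time: 7.8
ee_pos: [0.5263, -0.0371, 0.2209]
ee_rot: [[0.012, -1.0, 0.003], [-1.0, -0.012, 0.001], [-0.001, -0.004, -1.0]]
ft_force: [0.3, 0.0, -0.6]
grip_width: -0.0
grasp_force: 0.0
```

drive_tool(plan=[-2,-4,0,0,0,0,0,-4,-7,0,0,0,0,0,-5.9,-9.9,0,0,0,0,0,-5.9,-9.9,0,0,0,0,0,-5.9,-9.9,4,0,0,0,0,-5.9,-9.9,6.5,0,0,0,0,-5.9,-9.9,7.5,0,0,0,0,-5.9,-9.9,8,0,0,0,0,-5.9,-9.9,8.2,0,0,0,0,-5.9,-9.9,8.2,0,0,0,0])

```text
time: 8.8
ee_pos: [0.6243, 0.0234, 0.1382]
ee_rot: [[0.013, -1.0, 0.001], [-1.0, -0.013, 0.0], [-0.0, -0.001, -1.0]]
ft_force: [-0.2, 0.1, 0.6]
grip_width: -0.0001
grasp_force: 0.0
```

```bash
python3 - <<'E'
from h import *
s=get_state(); print(s["ee_pos"],s["ft_force"])
for n in("top","side"):
  im=get_image(n); cv2.imwrite(f"pics/{n}3.png",cv2.resize(im[185:300,185:430,::-1],None,fx=3,fy=3))
  if n=="top": print(blob(im,"blue",(200,225,370,290),.067))
E
```

```text
[0.62429028 0.0234236  0.13818144] [-0.22697429  0.13267573  0.6026968 ]
(array([526.2,  59.9]), array([ 75.8, 135.9]), np.float32(90.48))
```

View pics/side3.png

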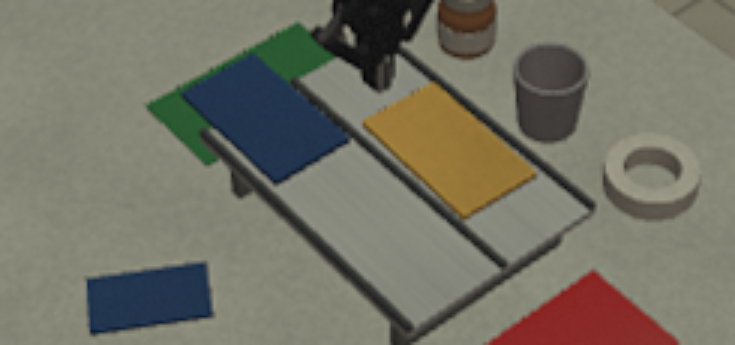

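Blue is done: centre y is about 59.9 mm, so it overhangs about 48 mm, flat and in its lane. The fingertips are behind yellow's +y end, so now I push -y (tool +x) about 118 mm.

drive_tool(plan=[0,0,0.2,0,0,0,0,0,0,0.38,0,0,0,0,0.5,0,0.38,0,0,0,0,1,0,0.38,0,0,0,0,1.5,0,0.38,0,0,0,0,2.3,0,0.38,0,0,0,0,3.2,0,0.38,0,0,0,0,4,0,0.38,0,0,0,0,4.5,0,0.38,0,0,0,0,4.7,0,0.38,0,0,0,0])

```text
time: 9.9
ee_pos: [0.6245, -0.0243, 0.1336]
ee_rot: [[0.012, -1.0, 0.0], [-1.0, -0.012, 0.0], [-0.0, -0.0, -1.0]]
ft_force: [-0.3, 0.0, 0.3]
grip_width: 0.0
grasp_force: 0.8
```

drive_tool(plan=[0.4,0,0,0,0,0,0,1,0,0,0,0,0,0,1.8,0,0,0,0,0,0,2.7,0,0,0,0,0,0,3.6,0,0,0,0,0,0,4.4,0,0,0,0,0,0,5.1,0,0,0,0,0,0,5.6,0,0,0,0,0,0,5.9,0,0,0,0,0,0,6,0,0,0,0,0,0])

```text
time: 10.9
ee_pos: [0.6253, -0.0839, 0.1336]
ee_rot: [[0.013, -1.0, -0.0], [-1.0, -0.013, 0.0], [-0.0, 0.0, -1.0]]
ft_force: [-0.5, 2.1, 1.0]
grip_width: 0.0002
grasp_force: 0.9
```

```bash
python3 - <<'E'
from h import *
s=get_state(); print(s["ee_pos"],s["ft_force"])
im=get_image("side"); cv2.imwrite("pics/side4.png",cv2.resize(im[185:300,185:430,::-1],None,fx=3,fy=3))
E
```

```text
[ 0.62525436 -0.08387703  0.13359245] [-0.49347257  2.10708241  1.02326524]
```

View pics/side4.png

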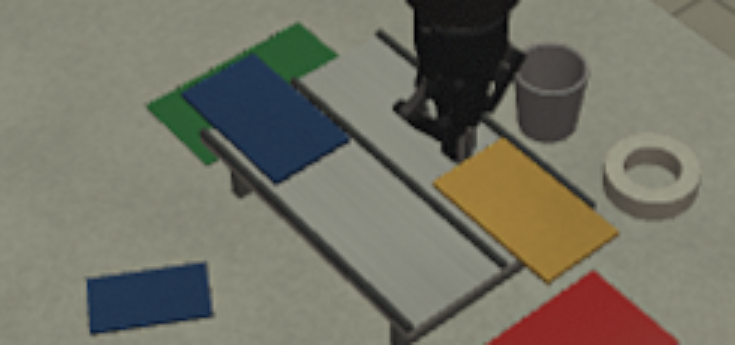

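Yellow is flat in its lane, overhanging about 36 mm. I'll push the last 10 mm, back off and rise clear.

drive_tool(plan=[0.3,0,0,0,0,0,0,0.6,0,0,0,0,0,0,0.85,0,0,0,0,0,0,0.95,0,0,0,0,0,0,0.95,0,0,0,0,0,0,-0.2,0,0,0,0,0,0,-0.5,0,0,0,0,0,0,-0.5,0,-4,0,0,0,0,-0.5,0,-9,0,0,0,0,-0.5,0,-12,0,0,0,0])

```text
time: 11.95
ee_pos: [0.6261, -0.0782, 0.2574]
ee_rot: [[0.014, -1.0, 0.003], [-1.0, -0.014, -0.0], [0.001, -0.003, -1.0]]
ft_force: [0.4, 0.6, 0.1]
grip_width: 0.0
grasp_force: 0.0
```

drive_tool(plan=[-4,4,-4,0,0,0,0,-9,6,-4,0,0,0,0,-14,8,-4,0,0,0,0,-19,10,-4,0,0,0,0,-24,12,-4,0,0,0,0,-28,14,-4,0,0,0,0,-32,16,-4,0,0,0,0,-35,18,-4,0,0,0,0,-35,18,-4,0,0,0,0])

```text
time: 12.85
ee_pos: [0.4383, 0.273, 0.2939]
ee_rot: [[0.018, -1.0, 0.0], [-1.0, -0.018, 0.001], [-0.001, -0.0, -1.0]]
ft_force: [0.2, -0.1, 0.8]
grip_width: -0.0
grasp_force: 0.0
```

```bash
python3 - <<'E'
from h import *
im=get_image("top"); print(blob(im,"blue",(200,225,370,290),.067),blob(im,"yellow",(250,190,420,240),.067),get_state()["time"])
cv2.imwrite("pics/top5.png",cv2.resize(im[135:300,185:430,::-1],None,fx=3,fy=3))
E
```

```text
(array([525.6,  59.6]), array([136.2,  75.7]), np.float32(89.84)) (array([ 630.1, -174.1]), array([137.8,  80.4]), np.float32(89.84)) 12.9
```

View pics/top5.png

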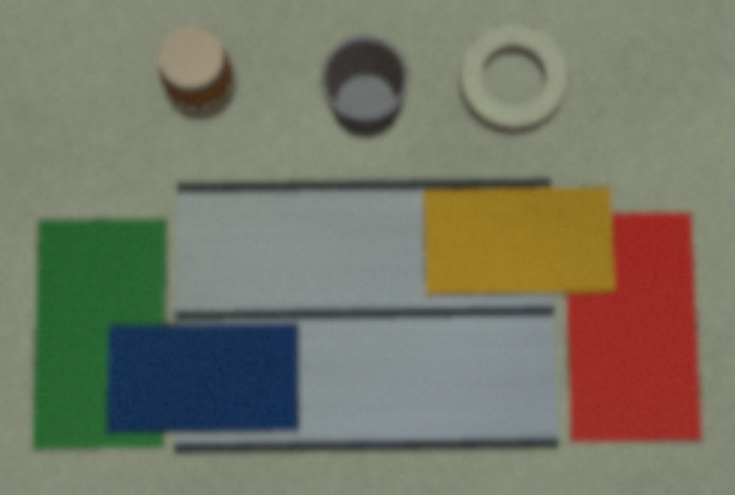

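Final view: blue overhangs the green end by about 48–50 mm and yellow overhangs the red end by about 46 mm. Both are flat in their lanes, and the jar, cup and tape have not moved.

```bash
python3 -c "from rig import *; print(close_job())"
```

```text
the job is handed in; nothing more can be done
None
```

I pushed blue first, then yellow: blue overhangs the green (clean) end by about 48–50 mm and yellow the red (unclean) end by about 46 mm (a third is 47 mm), both flat in their lanes, with the jar, tape roll and cup not moved; handed in at about 13 s.

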